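# Sweep the sold brooches through the gate into the well

### The arm

A 6-joint arm with a two-finger parallel gripper is mounted at the origin on the work surface. World frame = base frame: x ahead of the robot, y to its left, z up, the work surface at z = 0. Lengths are in m, angles in rad, forces in N, time in s.
With the tool pointing down it reaches from about 0.35 to 0.8 m from the base axis. Payload 7.3 kg.
Tool frame: the origin (TCP) lies on the mounting face of the last link; the fingertips stand 173 mm ahead of it and the grasp point (between the pads) lies 155 mm ahead of it; z points along the fingers, y is the direction in which the jaws open and shut (so a half turn about z gives the same grasp; the last joint's range is limited). The gripper opens to 85 mm and grips with 20 to 120 N. Pads are 22 mm wide; open, the fingers measure 114 mm over their backs; the gripper's body (76 mm by 85 mm) begins 54 mm behind the grasp point. The pads swing forward as they close: fully open they stand 13 mm farther back than shut.
Start: joints at [1.134, 0.342, 1.524, -0, 1.275, -0.146], TCP at [0.151, 0.503, 0.405] pointing down, gripper open.
Joint ranges: [-2.53, 2.53], [-0.77, 2.02], [0.04, 2.7], [-1, 4.14], [0.28, 2.66], [-3.11, 3.11]. Speed limits (rad/s): [2.57, 2.57, 3.14, 3.14, 3.14, 3.14].

### API

Orientations are given as a rotation vector (axis times angle).
In Python, from rig import ctrl, cams, workorder gives the robot as it stands. The module is installed in compiled form; this text tells all that it offers.
- The arm moves only by the shell command python3 -m pendant 'ROWS' [OPENING]. ROWS is JSON, one flat list of numbers, 6 for each row, row after row: the shift along the world's x, y, z in units of 25 mm (1.0 is 25 mm), then the turn, a rotation vector about the world's x, y, z in rad. A call has 1 to 12 rows; each row is the pose to reach, as a shift and turn from the pose commanded when the call began; what a row does not reach only later rows make up. A row lasts 1/8 s, in which the tool goes at most 62.5 mm and 10.7 degrees, less where a joint would pass 70% of its speed; a pose out of reach is approached as far as the arm can. A call with a gripper value outside its range is refused whole. OPENING is the finger opening in mm, from 0 to 85.4, set as the call begins (- or left out, the last holds). The fingers move at their own pace and stop on an object; the grip force is fixed at half the most. Time passes only in rows, so rows that repeat a pose let the fingers close. It gives the time, the measured TCP pose, the force and the opening at its end, in the units of the state.
- ctrl.read_state(): the state, without advancing time (a new reading comes with each control period).
- cams.get_image(name): name is "side" or "top" or "wrist"; returns a dict with "pixels" (400x640x3 uint8, red, green, blue), "mtx" (3x3 intrinsics, pixels), "world_to_cam" (4x4, takes a point from world to camera coordinates). Camera axes: x right, y down, z forward; pixel columns grow to the right and rows downward; lengths in m; the calibration is good to about 2 mm. A picture is of the moment at which its call begins. There is no depth.
- workorder.close_job(): hands the job in, once; it reports no verdict.
The state is a dict: "clock": time; "joints": joint angles; "joint_vel": joint speeds; "tau": joint torques, N m; "tcp_pos": TCP position; "ee_rot": TCP orientation; "contact_force": force on the tool from outside, world axes, zero at the start; "wrist_torque": the same for the moment, N m; "finger_gap": opening from 0.0 (shut) to 1.0 (fully open).
Only numpy, scipy, OpenCV 4.12 (cv2) and the standard library are available. Lean on these libraries where they do the work, as an engineer would, in place of code of your own. Each camera call takes 0.05 s, during which the arm holds its last target.

### The job

Three brooches on the sorting case are sold: with the fingertips, push first the blue one, then the green one, then the amber one across the felt and through the narrow gate, so that each drops into the well, bringing only one up to the gate at a time. Slide them flat on the deck, never pick one up. Leave the white brooch and everything else where it is.

Things in the scene. Friction and masses are not known exactly. Their poses are not given: they have to be found in the camera images.
- case: fixed dark wooden sorting case. Its flat black felt deck lies 80 mm above the table, x -130 to 130, y -125 to 100 mm in the case's frame, with a rim 8 mm thick and 11 mm above the deck on its -x, +x and -y sides and a wall 8 mm thick and 12 mm above it on +y (y 100 to 108), with the gate in its middle. Origin: on the table, in line with the gate; z up, y from deck through gate to well
- gate (a point): middle of the gate, on the edge of the deck at deck height (80 mm above the table), axes as the case: y points out through the gate. The gap is 52 mm wide between two round brass posts 10 mm across (31 mm either side in x, 4 mm beyond the edge, 14 mm above the deck). The deck ends sheer here: a brooch whose centre passes the edge tips and drops into the well
- well (a point): point in the open sunk box beyond the gate, on its cream floor, 6 mm above the table and 56 mm in y from the gate point. Inside 84 mm in x; the far wall is 104 mm in y from the deck's edge; the deck, here a plate 10 mm thick, overhangs the well by 30 mm. Walls up to 86 mm above the table. Axes as the case
- blue: round brooch, a grey metal disc 32 mm across and 10 mm thick with a flat-based domed blue stone on top (25 mm across, 15 mm high in all), about 40 g; loose, lies flat on the felt deck. Origin: centre of its underside, z up
- green: round brooch, a grey metal disc 32 mm across and 10 mm thick with a flat-based domed green stone on top (25 mm across, 15 mm high in all), about 40 g; loose, lies flat on the felt deck. Origin: centre of its underside, z up
- amber: round brooch, a grey metal disc 32 mm across and 10 mm thick with a flat-based domed amber stone on top (25 mm across, 15 mm high in all), about 40 g; loose, lies flat on the felt deck. Origin: centre of its underside, z up
- white: round brooch, a grey metal disc 32 mm across and 10 mm thick with a flat-based domed white stone on top (25 mm across, 15 mm high in all), about 40 g; loose, lies flat on the felt deck. Origin: centre of its underside, z up. Not sold: it stays on the deck
- ringbox: loose small closed purple ring box, 41 x 41 x 34 mm high, standing on the deck in the corner by the gate wall, -x side. Origin: centre of its underside
- thimble: loose silver thimble, 20 mm across, 24 mm high, standing on the deck in the corner by the gate wall, +x side. Origin: centre of its underside
- goblet: loose silver goblet, 62 mm across, 100 mm high, on the table beside the case. Origin: centre of its underside
- paperweight: loose blue glass paperweight, 72 mm across, 40 mm high, on the table beside the case. Origin: centre of its underside
- candlestick: loose brass candlestick, 68 mm across, 85 mm high, on the table beside the case. Origin: centre of its underside
- dish: loose white bowl, 90 mm across, 25 mm high, on the table beside the case. Origin: centre of its underside

How it is judged:
On the way, in this order (a step that is already met when the one before it is completed fails the run):
1. the blue brooch has dropped into the well (z of blue in the frame of case below 0.055 m and y of blue in the frame of case between 0.068 and 0.206 m and x of blue in the frame of case between -0.045 and 0.045 m), for 0.2 s.
2. the green brooch has dropped into the well (z of green in the frame of case below 0.055 m and y of green in the frame of case between 0.068 and 0.206 m and x of green in the frame of case between -0.045 and 0.045 m), for 0.2 s.
3. the amber brooch has dropped into the well (z of amber in the frame of case below 0.055 m and y of amber in the frame of case between 0.068 and 0.206 m and x of amber in the frame of case between -0.045 and 0.045 m), for 0.2 s.
At the end, for the whole second after the job is handed in: The blue, green and amber brooches lie at rest in the well (inside its walls, origins lower than 55 mm above the table); the white brooch, ring box, thimble, goblet, paperweight, candlestick and bowl are each within 20 mm of where they started (all of step 1 and all of step 2 and all of step 3 and linear speed of each of blue, green, amber below 0.03 m/s and distance of each of white, ringbox, thimble, goblet, paperweight, candlestick, dish from where it was at the start of the episode below 0.02 m); the robot touches nothing.
It fails at once if a brooch is lifted more than 15 mm off the deck (z of any of blue, green, amber, white in the frame of case above 0.095 m).
It fails at once if two brooches at once are on the deck within 38 mm of its gate edge, or in the gate ((y of each of blue, green in the frame of case above 0.062 m and z of each of blue, green in the frame of case above 0.06 m) or (y of each of blue, amber in the frame of case above 0.062 m and z of each of blue, amber in the frame of case above 0.06 m) or (y of each of blue, white in the frame of case above 0.062 m and z of each of blue, white in the frame of case above 0.06 m) or (y of each of green, amber in the frame of case above 0.062 m and z of each of green, amber in the frame of case above 0.06 m) or (y of each of green, white in the frame of case above 0.062 m and z of each of green, white in the frame of case above 0.06 m) or (y of each of amber, white in the frame of case above 0.062 m and z of each of amber, white in the frame of case above 0.06 m)).
It fails at once if the white brooch or another bystander is moved more than 20 mm (distance of any of white, ringbox, thimble, goblet, paperweight, candlestick, dish from where it was at the start of the episode above 0.02 m).
It also fails if it takes over 51 s, if anything falls off the work surface, if the arm or the gripper's body presses on something with over 40 N, if the wrist force passes 120 N, or if a joint passes its speed limit or range.

## Working session

There is one attempt and no reset: what is moved stays moved. The work goes in short steps, Python scripts to look and compute and a shell command to move; the robot and the scene stay as the last step left them, time stands still between calls to the robot, and variables do not carry over. Pictures are saved under pics/ and viewed, and the job is handed in when it is done.

```bash
mkdir -p pics; python3 - <<'E'
from rig import ctrl,cams
import cv2
print(ctrl.read_state())
for n in("top","side","wrist"):
    d=cams.get_image(n); cv2.imwrite(f"pics/{n}0.png",d["pixels"][:,:,::-1]); print(n,d["mtx"].tolist(),d["world_to_cam"].round(4).tolist())
E
```

```text
{'clock': 0.0, 'joints': array([ 1.13396547e+00,  3.42739572e-01,  1.52504114e+00,  1.21867055e-05,
        1.27540785e+00, -1.46014536e-01]), 'joint_vel': array([ 6.61952850e-04, -3.00465401e-04,  7.33924412e-06,  1.05423840e-03,
       -2.12937571e-04,  1.89335105e-03]), 'tau': array([ 1.22517067e-03, -4.33678186e+01, -2.46012318e+01, -3.93527762e-05,
        7.82410236e-03, -8.00436283e-06]), 'tcp_pos': array([0.15045989, 0.50283135, 0.40400858]), 'ee_rot': array([-4.55142478e-01, -3.10797250e+00,  2.39552044e-03]), 'contact_force': array([-0.0851388 , -0.11677504, -0.26309281]), 'wrist_torque': array([ 0.0063373 , -0.00314037, -0.0430183 ]), 'finger_gap': 1.0021989642426778}
top [[454.79611767211696, 0.0, 314.14248495658654], [0.0, 454.79611767211696, 200.90311649380268], [0.0, 0.0, 1.0]] [[0.028, -0.9989, 0.0373, -0.0516], [-0.9943, -0.0316, -0.1019, 0.5978], [0.103, -0.0342, -0.9941, 0.8206], [0.0, 0.0, 0.0, 1.0]]
side [[369.5564559200448, 0.0, 318.14484962871074], [0.0, 369.5564559200448, 198.8016084085364], [0.0, 0.0, 1.0]] [[-0.9775, -0.2098, 0.022, 0.5727], [-0.1385, 0.5594, -0.8173, 0.1527], [0.1591, -0.8019, -0.5759, 0.5788], [0.0, 0.0, 0.0, 1.0]]
wrist [[322.34648228811795, 0.0, 320.53808649148044], [0.0, 322.34648228811795, 198.1058805319041], [0.0, 0.0, 1.0]] [[0.2858, 0.9583, -0.0002, -0.5246], [0.9154, -0.273, 0.2958, -0.0372], [0.2834, -0.0847, -0.9553, 0.3781], [0.0, 0.0, 0.0, 1.0]]
```

View pics/top0.png

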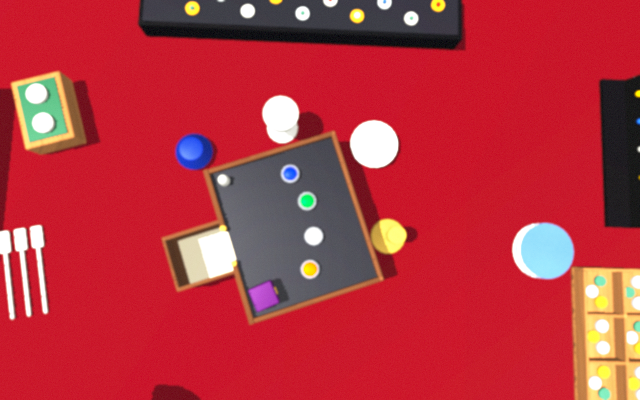

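View pics/side0.png

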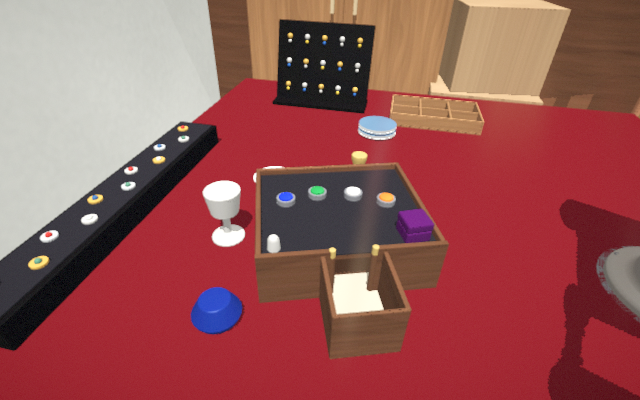

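```bash
cat > h.py <<'E'
import numpy as np,cv2
from rig import ctrl,cams
def ray(d,uv,z):
    K,T=np.array(d["mtx"]),np.array(d["world_to_cam"]);R,t=T[:3,:3],T[:3,3]
    uv=np.atleast_2d(np.float32(uv)); v=(R.T@np.linalg.inv(K)@np.c_[uv,np.ones(len(uv))].T).T
    c=-R.T@t; return (c+v*((z-c[2])/v[:,2])[:,None])[:,:2]
def proj(d,p):
    K,T=np.array(d["mtx"]),np.array(d["world_to_cam"]);q=(T[:3,:3]@np.atleast_2d(p).T).T+T[:3,3];q=(K@q.T).T;return q[:,:2]/q[:,2:]
def blobs(d,box=(200,130,385,325)):
    hsv=cv2.cvtColor(d["pixels"],cv2.COLOR_RGB2HSV); out={}
    R={"blue":((105,120,60),(130,255,255)),"green":((50,120,60),(85,255,255)),"amber":((15,150,120),(32,255,255)),"white":((0,0,215),(180,60,255)),"purple":((135,80,40),(165,255,255))}
    for k,(a,b) in R.items():
        m=cv2.inRange(hsv,a,b); mm=np.zeros_like(m);x0,y0,x1,y1=box;mm[y0:y1,x0:x1]=m[y0:y1,x0:x1]
        n,l,s,c=cv2.connectedComponentsWithStats(mm)
        out[k]=[(c[i].round(1).tolist(),int(s[i,4])) for i in range(1,n) if s[i,4]>15]
    return out
E
python3 - <<'E'
from h import *
d=cams.get_image("top");print(blobs(d))
im=d["pixels"][:,:,::-1][120:335,155:400];cv2.imwrite("pics/tz.png",cv2.resize(im,None,fx=2.75,fy=2.75,interpolation=cv2.INTER_CUBIC))
d=cams.get_image("side");print(blobs(d,(240,150,450,360)))
im=d["pixels"][:,:,::-1][150:360,240:450];cv2.imwrite("pics/sz.png",cv2.resize(im,None,fx=2.8,fy=2.8,interpolation=cv2.INTER_CUBIC))
E
```

```text
{'blue': [([204.6, 151.2], 292), ([289.8, 173.0], 128)], 'green': [([306.9, 200.5], 129)], 'amber': [([377.8, 236.8], 331), ([223.5, 226.2], 17), ([309.6, 268.7], 127)], 'white': [([281.4, 135.1], 299), ([368.6, 147.2], 1167), ([288.3, 174.0], 61), ([222.2, 179.3], 75), ([305.2, 201.6], 50), ([313.0, 235.7], 243), ([215.6, 253.7], 1439), ([308.2, 269.4], 74)], 'purple': [([208.2, 150.9], 56), ([263.2, 295.8], 684)]}
{'blue': [([285.4, 196.0], 104), ([240.4, 307.7], 23)], 'green': [([316.8, 189.9], 86)], 'amber': [([386.1, 196.7], 84)], 'white': [([272.3, 167.0], 44), ([254.2, 177.0], 23), ([352.8, 190.9], 111), ([241.7, 234.0], 49), ([272.6, 242.0], 135), ([354.1, 294.2], 1557)], 'purple': [([414.1, 225.4], 1049)]}
```

View pics/tz.png

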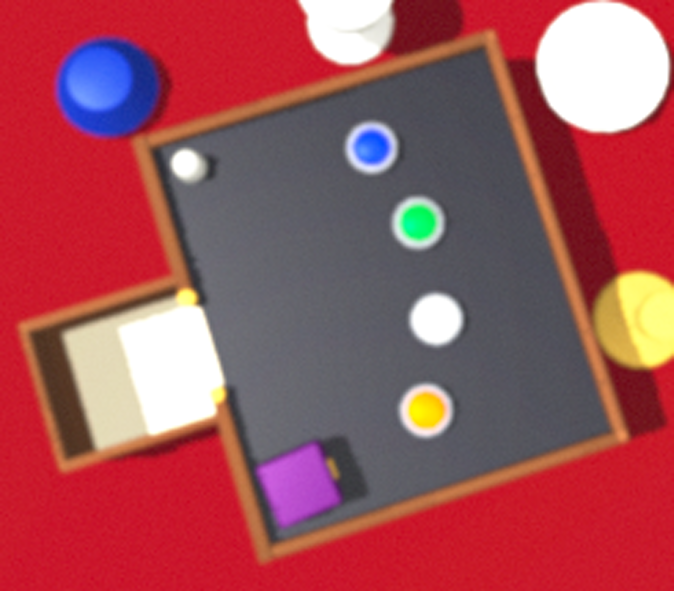

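View pics/sz.png

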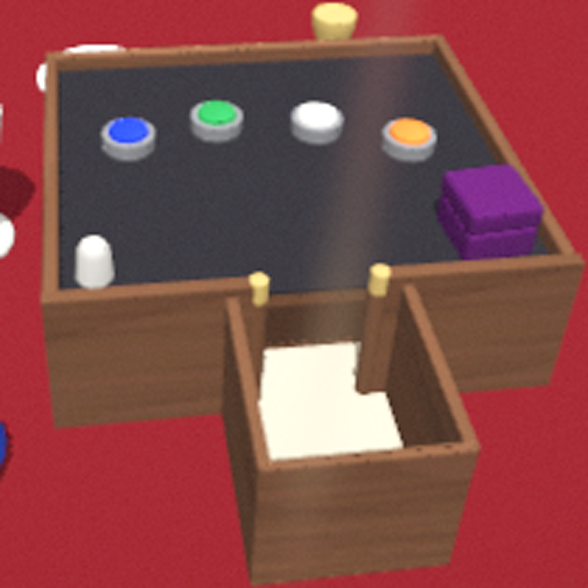

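```bash
cat >> h.py <<'E'
E
python3 - <<'E'
from h import *
d=cams.get_image("top");s=cams.get_image("side")
tz=lambda p:np.array(p)/2.75+[155,120]
c=np.array([[138,-133],[-138,-133],[-138,108],[138,108]])/1e3
w=ray(d,tz([[490,32],[628,440],[263,562],[135,143]]),.091)
c=np.r_[c,[[.031,.104],[-.031,.104]]]; w=np.r_[w,ray(d,tz([[187,298],[219,395]]),.094)]
H,_=0,0
ca,wa=c-c.mean(0),w-w.mean(0);U,S,V=np.linalg.svd(ca.T@wa);R=(U@V).T
t=w.mean(0)-R@c.mean(0)
print("scale",S.sum()/(ca**2).sum(),"ang",np.degrees(np.arctan2(R[1,0],R[0,0])),"t",t,"res mm",((R@c.T).T+t-w).round(4)*1e3)
sz=lambda p:np.array(p)/2.8+[240,150]
sw=ray(s,sz([[45,60],[440,42],[578,258],[45,298],]),.091); print("side",(( sw-t)@R*1e3).round(1))
sw=ray(s,sz([[260,275],[380,268]]),.094); print("side posts",(( sw-t)@R*1e3).round(1))
np.savez("case.npz",R=R,t=t)
bt,bs=blobs(d),blobs(s,(240,150,450,360))
for k,p,q in(("blue",[289.8,173],[285.4,196]),("green",[306.9,200.5],[316.8,189.9]),("amber",[309.6,268.7],[386.1,196.7]),("white",[313,235.7],[352.8,190.9]),("thimble",[222.2,179.3],[272.6,242])):
    z=.091 if k!="thimble" else .1
    print(k,((ray(d,p,z)-t)@R*1e3).round(1),((ray(s,q,.092 if z<.1 else .092)-t)@R*1e3).round(1))
print("ring",((ray(d,[263.2,295.8],.114)-t)@R*1e3).round(1))
E
```

```text
scale 0.9880900499037579 ang 19.643666525100105 t [0.54490937 0.01480729] res mm [[ 2.2 -2.1]
 [-0.2 -2.2]
 [-1.7  0.6]
 [ 1.3  1.9]
 [-1.2  0. ]
 [-0.4  1.7]]
side [[ 139.  -121.7]
 [-130.6 -120.2]
 [-134.   103.2]
 [ 137.9  103. ]]
side posts [[ 32.2 101.4]
 [-28.7 102.8]]
blue [[ 89.3 -34.6]] [[ 90.  -35.3]]
green [[ 34.1 -48.1]] [[ 35.3 -48.3]]
amber [[-79.2 -16.3]] [[-78.4 -16.3]]
white [[-27.3 -39.3]] [[-25.9 -39.1]]
thimble [[112.6  79.6]] [[114.8  77.3]]
ring [[-96.3  70.4]]
```

```bash
cat >> h.py <<'E'
from scipy.spatial.transform import Rotation as Ro
C=np.load("case.npz") if __import__("os").path.exists("case.npz") else None
def goal(x,y,phi,back,ztip):
    """disc centre (case mm), push dir phi deg CCW from case +y, tool axis 'back' mm behind it -> row from current pose"""
    s=ctrl.read_state();R,t=C["R"],C["t"];a=np.radians(phi);u=np.array([-np.sin(a),np.cos(a)])
    w=R@((np.array([x,y])-u*back)/1e3)+t; p=np.r_[w,ztip/1e3+.173]
    j=np.arctan2(R[1,0],R[0,0])+a  # jaw axis
    yy=np.array([np.cos(j),np.sin(j),0]);zz=np.array([0,0,-1.]);Rd=np.c_[np.cross(yy,zz),yy,zz]
    Rc=Ro.from_rotvec(s["ee_rot"]).as_matrix()
    rv=Ro.from_matrix(Rd@Rc.T).as_rotvec()
    return np.r_[(p-s["tcp_pos"])/.025,rv].round(2).tolist()
def tool():
    s=ctrl.read_state();R,t=C["R"],C["t"];M=Ro.from_rotvec(s["ee_rot"]).as_matrix()
    tip=s["tcp_pos"]+M[:,2]*.173; jw=R.T@M[:2,1]
    return "clock %.2f tip case %s z %.1f phi %.1f F %s gap %.1f"%(s["clock"],((tip[:2]-t)@R*1e3).round(1),tip[2]*1e3,np.degrees(np.arctan(jw[1]/jw[0])),s["contact_force"].round(1),s["finger_gap"]*85.4)
E
python3 -c "
from h import *
print(tool());print(goal(89,-35,24,31,130))"
```

```text
clock 0.35 tip case [-207.4  592.3] z 231.6 phi 53.7 F [0.8 0.3 0.5] gap 85.3
[20.46, -20.55, -4.06, 0.0, -0.0, -0.52]
```

```bash
python3 -m pendant '[2,-2,0,0,0,-0.1, 4,-4,0,0,0,-0.2, 6,-6,0,0,0,-0.3, 8,-8,0,0,0,-0.4, 10,-10,0,0,0,-0.52, 12,-12,0,0,0,-0.52, 14,-14,0,0,0,-0.52, 16,-16,0,0,0,-0.52, 17.5,-17.5,0,0,0,-0.52, 19,-19,-1,0,0,-0.52, 20.4,-20.5,-2,0,0,-0.52, 20.46,-20.55,-3,0,0,-0.52]' 16
python3 -c "
from h import *
print(tool());print(goal(89,-35,24,31,84))
d=cams.get_image('wrist');cv2.imwrite('pics/w1.png',d['pixels'][:,:,::-1])
d=cams.get_image('top');cv2.imwrite('pics/t1.png',d['pixels'][:,:,::-1][80:340,140:420])"
```

```text
clock: 1.85
tcp_pos: [0.6637, -0.0131, 0.3302]
ee_rot: [1.239, 2.882, 0.002]
contact_force: [-0.1, -0.5, -1.2]
finger_gap: 0.185
clock 1.85 tip case [103.2 -66.5] z 157.2 phi 23.8 F [-0.1 -0.5 -1.2] gap 15.8
[-0.07, 0.1, -2.93, 0.0, 0.0, 0.0]
```

View pics/w1.png

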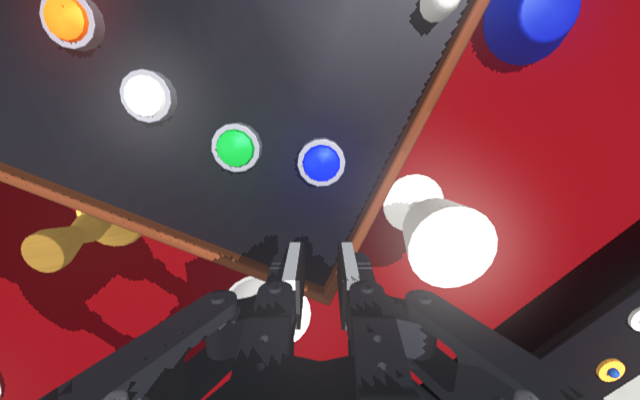

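View pics/t1.png

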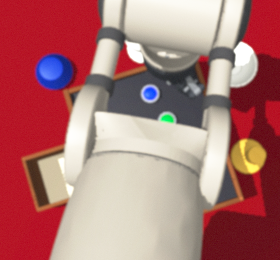

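```bash
cat >> h.py <<'E'
def wr():
    d=cams.get_image("wrist");b=blobs(d,(0,0,640,330));o={}
    for k in("blue","green","amber","white"):
        for p,a in b[k]:
            if a>200:
                xy=((ray(d,[p],.091)-C["t"])@C["R"]*1e3).round(1)[0]
                if abs(xy[0])<130 and abs(xy[1]+10)<120:o.setdefault(k,[]).append((xy.tolist(),p,a))
    return d,o
E
python3 -c "
from h import *
print(wr()[1])"; python3 -m pendant '[0,0,-1,0,0,0, -0.05,0.1,-2,0,0,0, -0.07,0.1,-2.93,0,0,0, -0.07,0.1,-2.93,0,0,0]'
python3 -c "
from h import *
print(tool());d,o=wr();print(o);cv2.imwrite('pics/w2.png',d['pixels'][:,:,::-1])
print(goal(89,-35,24,31,84))
for s in (5,15,25,35,40):
  u=np.array([-np.sin(.419),np.cos(.419)]);p=np.array([89,-35])+u*s;print(s,p,goal(*p,24,25,84))
"
```

```text
{'blue': [([88.4, -33.4], [326.5, 167.4], 1126)], 'green': [([34.0, -46.7], [238.0, 152.1], 1141)], 'amber': [([-80.0, -15.9], [63.6, 19.4], 1365)], 'white': [([-27.5, -38.8], [145.0, 98.3], 1460)]}
clock: 2.5
tcp_pos: [0.6596, -0.0072, 0.2562]
ee_rot: [-1.236, -2.886, 0.001]
contact_force: [0.2, -0.1, -0.1]
finger_gap: 0.188
clock 2.50 tip case [100.3 -59.1] z 83.2 phi 24.0 F [ 0.2 -0.1 -0.1] gap 16.1
{'blue': [([88.2, -33.1], [320.8, 212.5], 2249)], 'green': [([34.0, -46.5], [192.9, 191.0], 2356)], 'white': [([-27.4, -38.6], [51.4, 113.5], 2998)]}
[0.07, -0.13, -0.02, -0.0, 0.0, 0.0]
5 [ 86.9657642  -30.43251878] [-0.23, 0.19, -0.02, -0.0, 0.0, 0.0]
15 [ 82.89729259 -21.29755634] [-0.51, 0.48, -0.02, -0.0, 0.0, 0.0]
25 [ 78.82882099 -12.1625939 ] [-0.78, 0.77, -0.02, -0.0, 0.0, 0.0]
35 [74.76034939 -3.02763145] [-1.06, 1.06, -0.02, -0.0, 0.0, 0.0]
40 [72.72611358  1.53984977] [-1.2, 1.2, -0.02, -0.0, 0.0, 0.0]
```

View pics/w2.png

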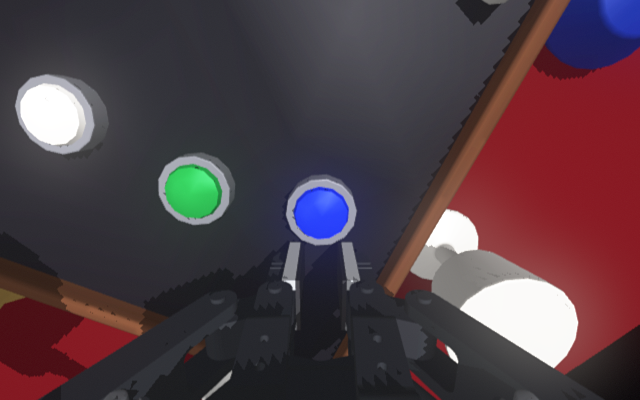

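```bash
python3 -m pendant '[-0.16,0.13,0,0,0,0, -0.3,0.26,0,0,0,0, -0.45,0.42,0,0,0,0, -0.6,0.58,0,0,0,0, -0.75,0.74,0,0,0,0, -0.9,0.9,0,0,0,0, -1.05,1.05,0,0,0,0, -1.2,1.2,0,0,0,0, -1.2,1.2,0,0,0,0]'
python3 -c "
from h import *
print(tool());d,o=wr();print(o);cv2.imwrite('pics/w3.png',d['pixels'][:,:,::-1])
"
```

```text
clock: 3.68
tcp_pos: [0.63, 0.0221, 0.2564]
ee_rot: [-1.238, -2.887, -0.0]
contact_force: [-0.0, -0.6, -0.0]
finger_gap: 0.187
clock 3.67 tip case [ 82.5 -21.7] z 83.4 phi 23.9 F [-0.  -0.6 -0. ] gap 15.9
{'blue': [([70.9, 2.4], [320.0, 216.4], 1998)], 'green': [([33.3, -45.8], [204.6, 274.4], 1717)], 'white': [([111.9, 79.7], [495.8, 87.2], 2668), ([-26.5, -37.4], [79.7, 209.6], 3682), ([75.9, 0.0], [328.1, 225.3], 1903), ([68.3, -24.6], [291.3, 264.4], 498), ([30.4, -38.6], [203.4, 259.5], 729)]}
```

View pics/w3.png

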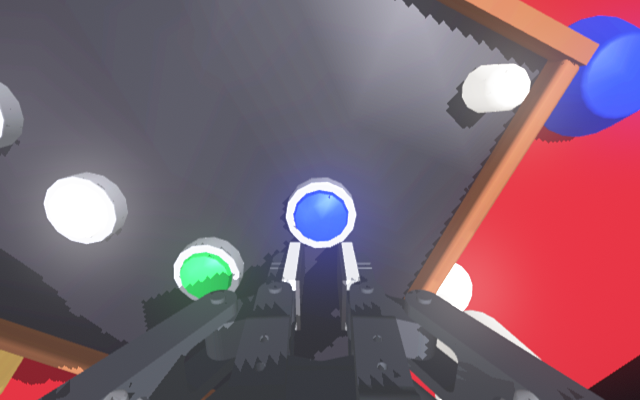

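```bash
python3 -c "
from h import *
p=np.array([71,2.4]);q=np.array([2,50]);ph=np.degrees(np.arctan2(p[0]-q[0],q[1]-p[1]));print(ph)
for f in (24,34,44,ph):print('r',goal(*p,f,31,84))
n=np.linalg.norm(q-p);print(n)
for k in np.linspace(0,1,10):print(goal(*(p+(q-p)*k),ph,26.5,84))
"
```

```text
55.39995028585103
r [0.09, -0.14, 0.02, -0.0, -0.0, 0.0]
r [0.23, 0.03, 0.02, -0.0, -0.0, 0.18]
r [0.35, 0.21, 0.02, -0.0, -0.0, 0.35]
r [0.43, 0.44, 0.02, -0.0, -0.0, 0.55]
83.82577169343567
[0.26, 0.49, 0.02, -0.0, -0.0, 0.55]
[-0.1, 0.58, 0.02, -0.0, -0.0, 0.55]
[-0.46, 0.68, 0.02, -0.0, -0.0, 0.55]
[-0.82, 0.78, 0.02, -0.0, -0.0, 0.55]
[-1.18, 0.87, 0.02, -0.0, -0.0, 0.55]
[-1.54, 0.97, 0.02, -0.0, -0.0, 0.55]
[-1.9, 1.06, 0.02, -0.0, -0.0, 0.55]
[-2.26, 1.16, 0.02, -0.0, -0.0, 0.55]
[-2.62, 1.26, 0.02, -0.0, -0.0, 0.55]
[-2.98, 1.35, 0.02, -0.0, -0.0, 0.55]
```

```bash
python3 -m pendant '[0.1,-0.14,0,0,0,0, 0.23,0.03,0,0,0,0.18, 0.35,0.21,0,0,0,0.35, 0.43,0.44,0,0,0,0.55, 0.43,0.44,0,0,0,0.55, 0.26,0.49,0,0,0,0.55, -0.1,0.58,0,0,0,0.55, -0.46,0.68,0,0,0,0.55, -0.82,0.78,0,0,0,0.55, -1.18,0.87,0,0,0,0.55, -1.54,0.97,0,0,0,0.55, -1.54,0.97,0,0,0,0.55]'
python3 -c "
from h import *
print(tool());d,o=wr();print(o['blue']);cv2.imwrite('pics/w4.png',d['pixels'][:,:,::-1])
"
```

```text
clock: 5.22
tcp_pos: [0.5912, 0.0462, 0.2566]
ee_rot: [-0.408, -3.115, -0.0]
contact_force: [-0.0, 0.0, -0.4]
finger_gap: 0.188
clock 5.22 tip case [54.1 14.1] z 83.6 phi 55.4 F [-0.   0.  -0.4] gap 16.1
[([30.8, 30.0], [320.4, 213.5], 2225), ([46.4, 20.5], [322.5, 251.2], 362)]
```

View pics/w4.png

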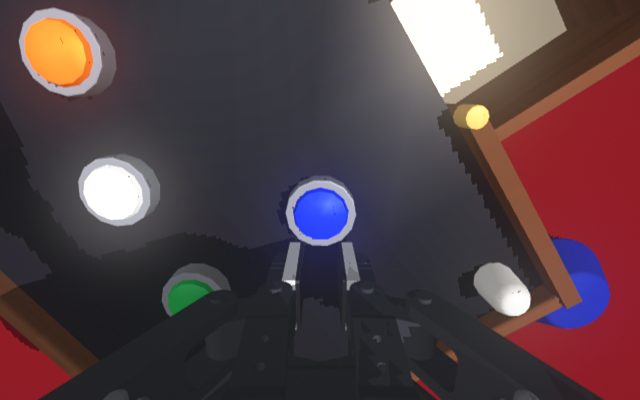

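```bash
python3 -c "
from h import *
p=np.array([30.8,30.]);ph=55.4;a=np.radians(ph);u=np.array([-np.sin(a),np.cos(a)])
for s in (10,20,30,36):print(goal(*(p+u*s),ph,27,84))
q=p+u*36;print(q)
for f in (ph,45,35,25,15,5,0):print('r',goal(*q,f,31.5,84))
"
```

```text
[-0.45, 0.12, 0.01, -0.0, 0.0, -0.0]
[-0.84, 0.22, 0.01, -0.0, 0.0, -0.0]
[-1.23, 0.32, 0.01, -0.0, 0.0, -0.0]
[-1.46, 0.39, 0.01, -0.0, 0.0, -0.0]
[ 1.16709073 50.44237482]
r [-1.28, 0.34, 0.01, -0.0, 0.0, -0.0]
r [-1.36, 0.13, 0.01, -0.0, 0.0, -0.18]
r [-1.47, -0.06, 0.01, -0.0, 0.0, -0.36]
r [-1.62, -0.23, 0.01, 0.0, 0.0, -0.53]
r [-1.79, -0.37, 0.01, 0.0, 0.0, -0.71]
r [-1.98, -0.48, 0.01, 0.0, 0.0, -0.88]
r [-2.08, -0.52, 0.01, 0.0, 0.0, -0.97]
```

```bash
python3 -m pendant '[-0.45,0.12,0,0,0,0, -0.84,0.22,0,0,0,0, -1.23,0.32,0,0,0,0, -1.46,0.39,0,0,0,0, -1.26,0.33,0,0,0,0, -1.36,0.13,0,0,0,-0.18, -1.47,-0.06,0,0,0,-0.36, -1.62,-0.23,0,0,0,-0.53, -1.79,-0.37,0,0,0,-0.71, -1.98,-0.48,0,0,0,-0.88, -2.08,-0.52,0,0,0,-0.97, -2.08,-0.52,0,0,0,-0.97]'
python3 -c "
from h import *
print(tool());d,o=wr();print(o['blue'],[p for p in o.get('amber',[])]);cv2.imwrite('pics/w5.png',d['pixels'][:,:,::-1])
"
```

```text
clock: 6.78
tcp_pos: [0.5402, 0.0327, 0.2565]
ee_rot: [1.813, 2.565, 0.0]
contact_force: [0.3, -1.1, 0.2]
finger_gap: 0.189
clock 6.78 tip case [ 1.6 18.4] z 83.5 phi -0.1 F [ 0.3 -1.1  0.2] gap 16.2
[([0.9, 51.6], [321.0, 201.8], 2305)] [([-82.4, -9.3], [151.2, 320.3], 263)]
```

View pics/w5.png

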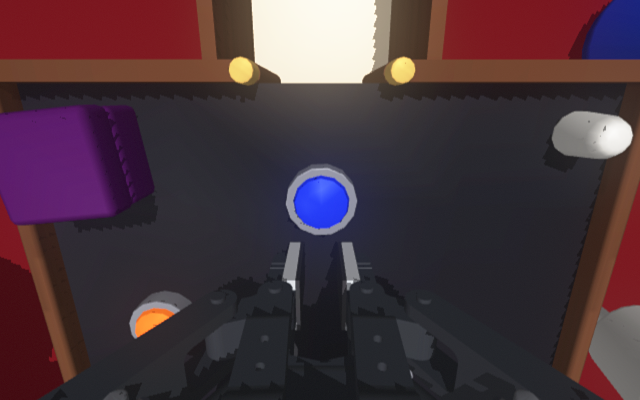

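```bash
python3 -c "
from h import *
for y in (55,65,75,85,95,102,107):print(goal(1,y,0,27,84))
"
```

```text
[-0.15, 0.35, 0.02, 0.0, 0.0, 0.0]
[-0.28, 0.73, 0.02, 0.0, 0.0, 0.0]
[-0.42, 1.1, 0.02, 0.0, 0.0, 0.0]
[-0.55, 1.48, 0.02, 0.0, 0.0, 0.0]
[-0.69, 1.86, 0.02, 0.0, 0.0, 0.0]
[-0.78, 2.12, 0.02, 0.0, 0.0, 0.0]
[-0.85, 2.31, 0.02, 0.0, 0.0, 0.0]
```

```bash
python3 -m pendant '[-0.15,0.35,0,0,0,0, -0.28,0.73,0,0,0,0, -0.42,1.1,0,0,0,0, -0.55,1.48,0,0,0,0, -0.69,1.86,0,0,0,0, -0.78,2.12,0,0,0,0, -0.85,2.31,0,0,0,0, -0.85,2.31,0,0,0,0, -0.85,2.31,0,0,0,0]'
python3 -c "
from h import *
print(tool());d,o=wr();print(o);cv2.imwrite('pics/w6.png',d['pixels'][:,:,::-1])
"
```

```text
clock: 7.95
tcp_pos: [0.5186, 0.0906, 0.2565]
ee_rot: [1.814, 2.565, 0.0]
contact_force: [0.3, -0.2, -0.1]
finger_gap: 0.187
clock 7.95 tip case [ 0.7 80.2] z 83.5 phi -0.2 F [ 0.3 -0.2 -0.1] gap 15.9
{'white': [([121.3, 75.1], [579.2, 278.8], 635)]}
```

View pics/w6.png

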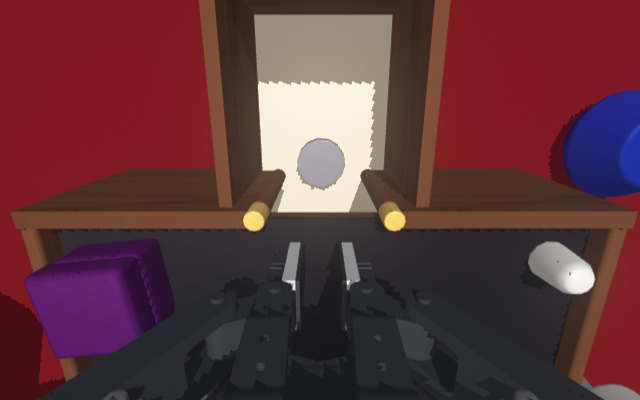

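```bash
python3 -c "
from h import *
print(goal(34,-47,12.6,34,130),goal(34,-47,12.6,34,84))
"
```

```text
[3.69, -5.49, 1.86, -0.0, 0.0, 0.22] [3.69, -5.49, 0.02, -0.0, 0.0, 0.22]
```

```bash
python3 -m pendant '[0.2,-0.3,1.2,0,0,0, 0.5,-0.8,2.4,0,0,0, 1.5,-2.2,2.8,0,0,0.1, 2.8,-4.2,2.8,0,0,0.2, 3.69,-5.49,2.8,0,0,0.22, 3.69,-5.49,1.8,0,0,0.22, 3.69,-5.49,0.8,0,0,0.22, 3.69,-5.49,0,0,0,0.22, 3.69,-5.49,0,0,0,0.22]'
python3 -c "
from h import *
print(tool());d,o=wr();print(o);cv2.imwrite('pics/w7.png',d['pixels'][:,:,::-1])
p=np.array([34,-47]);ph=12.6;a=np.radians(ph);u=np.array([-np.sin(a),np.cos(a)])
for s in range(0,101,10):print(goal(*(p+u*s),ph,27,84))
"
```

```text
clock: 9.12
tcp_pos: [0.6106, -0.0469, 0.2554]
ee_rot: [-1.521, -2.747, 0.001]
contact_force: [0.4, -0.1, 0.2]
finger_gap: 0.187
clock 9.12 tip case [ 40.9 -80.1] z 82.4 phi 12.4 F [ 0.4 -0.1  0.2] gap 16.0
{'green': [([33.4, -46.6], [322.0, 200.3], 2280)], 'amber': [([-80.2, -15.7], [48.6, 63.4], 2879)], 'white': [([-76.8, -14.5], [57.8, 62.2], 1739), ([-27.1, -38.4], [182.9, 151.6], 4289), ([33.2, -44.9], [322.4, 196.5], 1298), ([26.5, -79.7], [291.6, 264.3], 426), ([52.5, -73.3], [349.9, 263.1], 396)]}
[-0.14, 0.24, 0.04, -0.0, -0.0, 0.0]
[-0.36, 0.58, 0.04, -0.0, -0.0, 0.0]
[-0.57, 0.92, 0.04, -0.0, -0.0, 0.0]
[-0.78, 1.25, 0.04, -0.0, -0.0, 0.0]
[-1.0, 1.59, 0.04, -0.0, -0.0, 0.0]
[-1.21, 1.93, 0.04, -0.0, -0.0, 0.0]
[-1.42, 2.27, 0.04, -0.0, -0.0, 0.0]
[-1.64, 2.61, 0.04, -0.0, -0.0, 0.0]
[-1.85, 2.95, 0.04, -0.0, -0.0, 0.0]
[-2.06, 3.28, 0.04, -0.0, -0.0, 0.0]
[-2.28, 3.62, 0.04, -0.0, -0.0, 0.0]
```

View pics/w7.png

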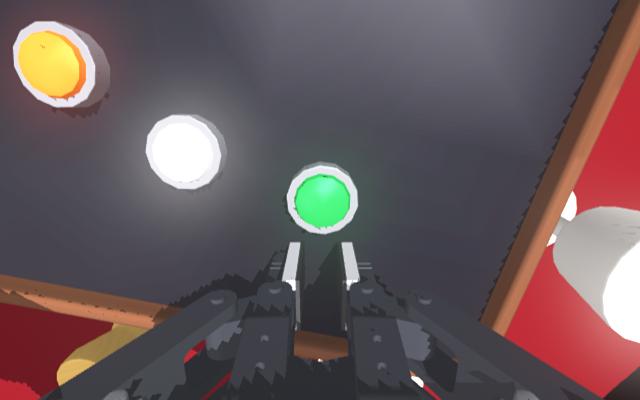

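Green sits at (322,200), centred between the pads, and white and amber are clear of the path. Push.

```bash
python3 -m pendant '[-0.14,0.24,0.04,0,0,0, -0.36,0.58,0.04,0,0,0, -0.57,0.92,0.04,0,0,0, -0.78,1.25,0.04,0,0,0, -1,1.59,0.04,0,0,0, -1.21,1.93,0.04,0,0,0, -1.42,2.27,0.04,0,0,0, -1.64,2.61,0.04,0,0,0, -1.85,2.95,0.04,0,0,0, -2.06,3.28,0.04,0,0,0, -2.28,3.62,0.04,0,0,0, -2.28,3.62,0.04,0,0,0]'
python3 -c "
from h import *
print(tool());d,o=wr();print(o.get('green'));cv2.imwrite('pics/w8.png',d['pixels'][:,:,::-1])
p=o['green'][0][0]
for b,f in((31,12.6),(31.5,6),(31.5,0)):print('r',goal(*p,f,b,84))
for y in (55,65,75,85,95,102,107):print(goal(p[0],y,0,27,84))
"
```

```text
clock: 10.68
tcp_pos: [0.5533, 0.0447, 0.2574]
ee_rot: [-1.52, -2.749, 0.0]
contact_force: [0.5, 0.3, 0.2]
finger_gap: 0.186
clock 10.68 tip case [17.9 25.4] z 84.4 phi 12.5 F [0.5 0.3 0.2] gap 15.9
[([11.1, 52.2], [320.6, 213.4], 2144)]
r [0.03, -0.11, -0.02, -0.0, -0.0, 0.0]
r [-0.08, -0.2, -0.02, -0.0, -0.0, -0.11]
r [-0.21, -0.25, -0.02, -0.0, -0.0, -0.22]
[-0.3, 0.02, -0.02, -0.0, -0.0, -0.22]
[-0.44, 0.4, -0.02, -0.0, -0.0, -0.22]
[-0.57, 0.78, -0.02, -0.0, -0.0, -0.22]
[-0.71, 1.15, -0.02, -0.0, -0.0, -0.22]
[-0.84, 1.53, -0.02, -0.0, -0.0, -0.22]
[-0.94, 1.79, -0.02, -0.0, -0.0, -0.22]
[-1.0, 1.98, -0.02, -0.0, -0.0, -0.22]
```

View pics/w8.png

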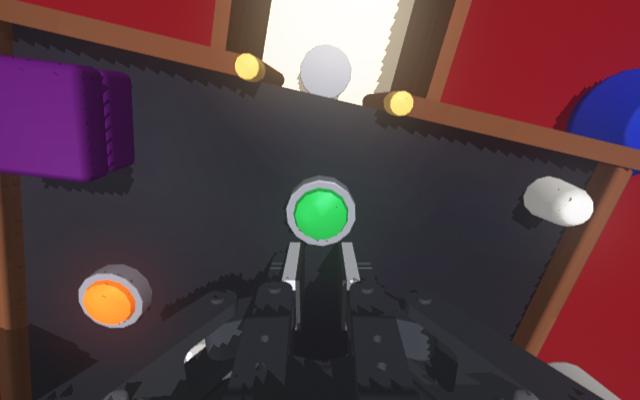

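```bash
python3 -c "
from h import *
p=np.array([11.1,52.2]);ph=12.6;a=np.radians(ph);u=np.array([-np.sin(a),np.cos(a)])
for s in (10,20,30,40,48,56):print(p+u*s,goal(*(p+u*s),ph,27,84))
"
```

```text
[ 8.91856759 61.95916762] [-0.27, 0.36, -0.02, -0.0, -0.0, 0.0]
[ 6.73713517 71.71833524] [-0.48, 0.7, -0.02, -0.0, -0.0, 0.0]
[ 4.55570276 81.47750286] [-0.69, 1.04, -0.02, -0.0, -0.0, 0.0]
[ 2.37427034 91.23667048] [-0.91, 1.37, -0.02, -0.0, -0.0, 0.0]
[ 0.62912441 99.04400457] [-1.08, 1.65, -0.02, -0.0, -0.0, 0.0]
[ -1.11602152 106.85133867] [-1.25, 1.92, -0.02, -0.0, -0.0, 0.0]
```

```bash
python3 -m pendant '[-0.27,0.36,0,0,0,0, -0.48,0.7,0,0,0,0, -0.69,1.04,0,0,0,0, -0.91,1.37,0,0,0,0, -1.08,1.65,0,0,0,0, -1.25,1.92,0,0,0,0, -1.25,1.92,0,0,0,0, -1.25,1.92,0,0,0,0]'
python3 -c "
from h import *
print(tool());d,o=wr();print(o);cv2.imwrite('pics/w9.png',d['pixels'][:,:,::-1])
"
```

```text
clock: 11.72
tcp_pos: [0.5226, 0.0919, 0.2575]
ee_rot: [1.521, 2.749, 0.0]
contact_force: [-0.0, -0.7, -0.1]
finger_gap: 0.183
clock 11.72 tip case [ 4.9 80.1] z 84.5 phi 12.4 F [-0.  -0.7 -0.1] gap 15.7
{'white': [([120.7, 77.2], [549.5, 319.0], 569)]}
```

View pics/w9.png

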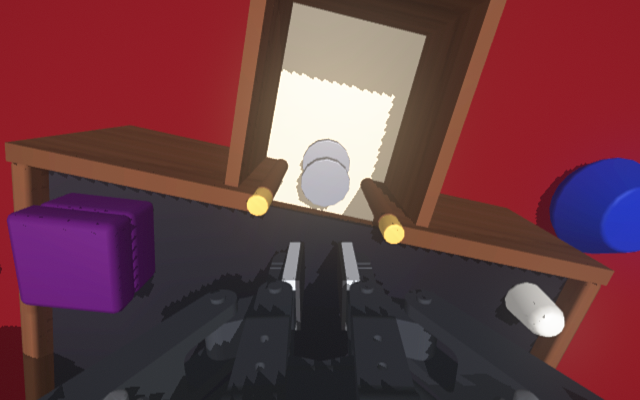

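```bash
python3 -c "
from h import *
print(goal(-79.8,-16,-52,34,130),goal(-79.8,-16,-52,34,84))
"
```

```text
[-2.63, -5.9, 1.82, 0.0, 0.0, -1.12] [-2.63, -5.9, -0.02, 0.0, 0.0, -1.12]
```

```bash
python3 -m pendant '[0.1,-0.4,1.4,0,0,0, 0,-1,2.8,0,0,-0.1, -0.5,-2,2.8,0,0,-0.28, -1,-3,2.8,0,0,-0.46, -1.5,-4,2.8,0,0,-0.64, -2,-5,2.8,0,0,-0.82, -2.63,-5.9,2.8,0,0,-1, -2.63,-5.9,2,0,0,-1.12, -2.63,-5.9,1.8,0,0,-1.12]'
python3 -c "
from h import *
print(tool());d,o=wr();print(o.get('amber'));cv2.imwrite('pics/w10.png',d['pixels'][:,:,::-1])
d=cams.get_image('side')
im=d['pixels'][:,:,::-1][150:360,240:450];cv2.imwrite('pics/s10.png',cv2.resize(im,None,fx=2.8,fy=2.8,interpolation=cv2.INTER_CUBIC))
print(goal(-79.8,-16,-52,34,84))
"
```

```text
clock: 12.9
tcp_pos: [0.4564, -0.0559, 0.3018]
ee_rot: [-2.748, -1.52, 0.002]
contact_force: [-0.4, -0.2, -0.2]
finger_gap: 0.193
clock 12.90 tip case [-107.3  -36.7] z 128.8 phi -51.7 F [-0.4 -0.2 -0.2] gap 16.5
None
[0.01, -0.01, -1.81, -0.0, -0.0, -0.01]
```

View pics/w10.png

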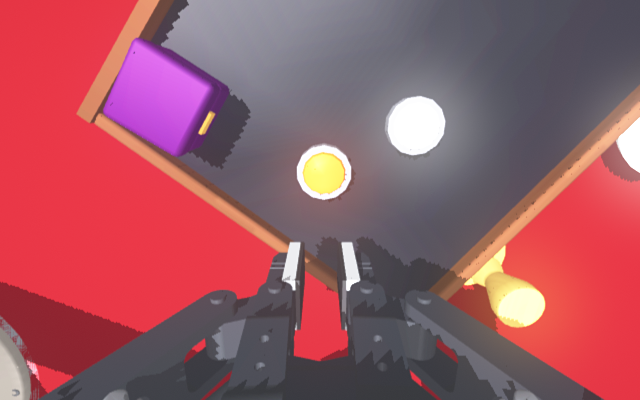

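View pics/s10.png

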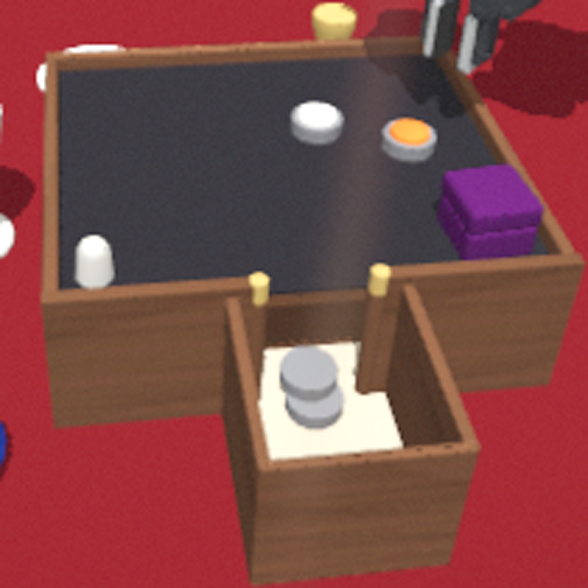

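```bash
python3 -c "
from h import *
s=cams.get_image('side')
for p,z in(([315,402],.021),([308,372],.036)):print(((ray(s,[np.array(p)/2.8+[240,150]],z)-C['t'])@C['R']*1e3))
print(goal(-79.8,-16,-38,31,130),goal(-79.8,-16,-38,31,84))
"
```

```text
[[  3.18404598 122.77470935]]
[[  6.47864507 115.25593976]]
[0.34, -0.04, 0.02, 0.0, -0.0, 0.24] [0.34, -0.04, -1.82, 0.0, -0.0, 0.24]
```

```bash
python3 -m pendant '[0.2,-0.04,0,0,0,0.14, 0.34,-0.04,0,0,0,0.24, 0.34,-0.04,0,0,0,0.24, 0.34,-0.04,-0.9,0,0,0.24, 0.34,-0.04,-1.82,0,0,0.24, 0.34,-0.04,-1.82,0,0,0.24]'
python3 -c "
from h import *
print(tool());d,o=wr();print(o);cv2.imwrite('pics/w11.png',d['pixels'][:,:,::-1])
p=np.array([-79.8,-16]);ph=-38;a=np.radians(ph);u=np.array([-np.sin(a),np.cos(a)])
for s in (0,8,16,24,30):print(p+u*s,goal(*(p+u*s),ph,27,84))
"
```

```text
clock: 13.8
tcp_pos: [0.4648, -0.0563, 0.2561]
ee_rot: [-2.546, -1.837, 0.003]
contact_force: [0.0, 0.1, 0.2]
finger_gap: 0.191
clock 13.80 tip case [-99.8 -39.7] z 83.1 phi -38.0 F [0.  0.1 0.2] gap 16.3
{'white': [([-28.1, -37.5], [453.9, 171.8], 4270), ([-78.9, -14.1], [324.6, 200.8], 1508), ([-109.7, -28.8], [291.3, 263.7], 508), ([-88.6, -45.6], [349.8, 264.4], 520)]}
[-79.8 -16. ] [0.06, 0.15, -0.0, -0.0, -0.0, 0.0]
[-74.8747082   -9.69591397] [0.16, 0.45, -0.0, -0.0, -0.0, 0.0]
[-69.94941639  -3.39182794] [0.26, 0.76, -0.0, -0.0, -0.0, 0.0]
[-65.02412459   2.91225809] [0.36, 1.06, -0.0, -0.0, -0.0, 0.0]
[-61.33015574   7.64032261] [0.43, 1.29, -0.0, -0.0, -0.0, 0.0]
```

View pics/w11.png

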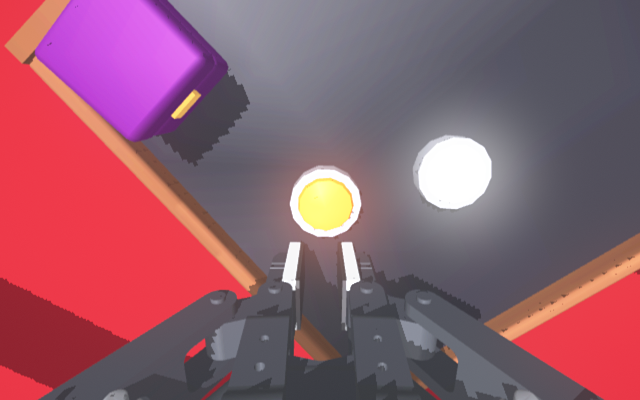

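```bash
sed -i 's/((15,150,120),(32,255,255))/((8,90,120),(36,255,255))/' h.py; python3 -m pendant '[0.06,0.15,0,0,0,0, 0.16,0.45,0,0,0,0, 0.26,0.76,0,0,0,0, 0.36,1.06,0,0,0,0, 0.43,1.29,0,0,0,0, 0.43,1.29,0,0,0,0]'
python3 -c "
from h import *
print(tool());d,o=wr();print(o.get('amber'));cv2.imwrite('pics/w12.png',d['pixels'][:,:,::-1])
"
```

```text
clock: 14.6
tcp_pos: [0.4761, -0.0238, 0.2569]
ee_rot: [-2.546, -1.84, -0.0]
contact_force: [-0.2, -0.1, -0.1]
finger_gap: 0.187
clock 14.60 tip case [-77.8 -13.2] z 83.9 phi -37.9 F [-0.2 -0.1 -0.1] gap 16.0
[([-89.4, 104.7], [112.7, 69.7], 4893), ([-62.5, 7.7], [321.3, 215.5], 1998), ([17.1, -117.5], [607.6, 311.9], 2005)]
```

View pics/w12.png

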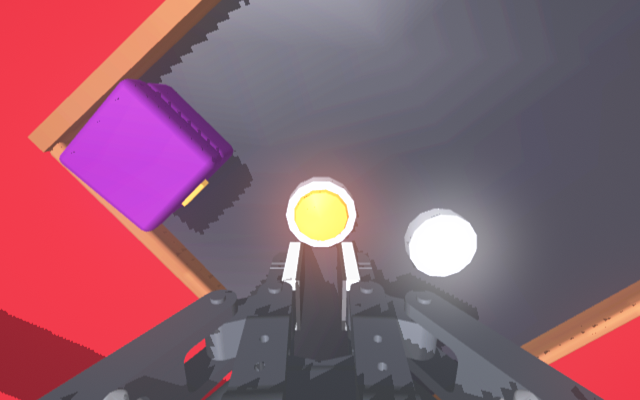

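```bash
python3 -c "
from h import *
p=np.array([-62,7.7]);q=np.array([-6,50]);ph=-52.9
for f in (-38,-46,ph):print('r',goal(*p,f,31,84))
for k in (0,.15,.3,.45,.6,.75,.9,1):print(goal(*(p+(q-p)*k),ph,27,84))
"
```

```text
r [-0.07, -0.17, 0.01, -0.0, -0.0, -0.0]
r [-0.23, -0.1, 0.01, -0.0, -0.0, -0.14]
r [-0.36, -0.03, 0.01, -0.0, -0.0, -0.26]
[-0.28, 0.11, 0.01, -0.0, -0.0, -0.26]
[-0.04, 0.46, 0.01, -0.0, -0.0, -0.26]
[0.19, 0.81, 0.01, -0.0, -0.0, -0.26]
[0.42, 1.16, 0.01, -0.0, -0.0, -0.26]
[0.65, 1.51, 0.01, -0.0, -0.0, -0.26]
[0.88, 1.87, 0.01, -0.0, -0.0, -0.26]
[1.11, 2.22, 0.01, -0.0, -0.0, -0.26]
[1.27, 2.45, 0.01, -0.0, -0.0, -0.26]
```

```bash
python3 -m pendant '[-0.07,-0.17,0,0,0,0, -0.23,-0.1,0,0,0,-0.14, -0.36,-0.03,0,0,0,-0.26, -0.28,0.11,0,0,0,-0.26, -0.04,0.46,0,0,0,-0.26, 0.19,0.81,0,0,0,-0.26, 0.42,1.16,0,0,0,-0.26, 0.65,1.51,0,0,0,-0.26, 0.88,1.87,0,0,0,-0.26, 1.11,2.22,0,0,0,-0.26, 1.27,2.45,0,0,0,-0.26, 1.27,2.45,0,0,0,-0.26]'
python3 -c "
from h import *
print(tool());d,o=wr();print(o.get('amber'));cv2.imwrite('pics/w13.png',d['pixels'][:,:,::-1])
"
```

```text
clock: 16.15
tcp_pos: [0.508, 0.0374, 0.2569]
ee_rot: [2.763, 1.494, 0.0]
contact_force: [-0.1, -0.9, -0.8]
finger_gap: 0.189
clock 16.15 tip case [-27.2  33.7] z 83.9 phi -52.8 F [-0.1 -0.9 -0.8] gap 16.1
[([43.1, 106.5], [281.7, 28.5], 2296), ([-6.9, 50.4], [320.3, 214.1], 2213)]
```

View pics/w13.png

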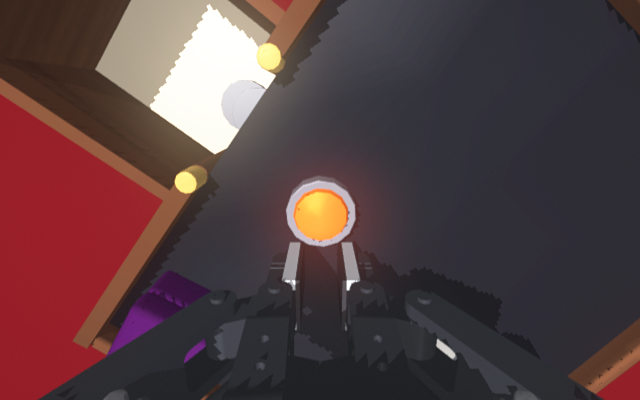

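```bash
python3 -c "
from h import *
q=(-6.6,50.4)
for f in (-52.9,-43,-33,-23,-13,-4,0):print('r',goal(*q,f,32,84))
"
```

```text
r [-0.14, -0.15, 0.0, 0.0, -0.0, -0.0]
r [0.05, -0.26, 0.0, 0.0, -0.0, 0.17]
r [0.26, -0.33, 0.0, 0.0, -0.0, 0.35]
r [0.48, -0.36, 0.0, 0.0, -0.0, 0.52]
r [0.71, -0.35, 0.0, 0.0, -0.0, 0.7]
r [0.9, -0.32, 0.0, 0.0, -0.0, 0.85]
r [0.99, -0.29, 0.0, 0.0, -0.0, 0.92]
```

```bash
python3 -m pendant '[-0.14,-0.15,0,0,0,0, 0.05,-0.26,0,0,0,0.17, 0.26,-0.33,0,0,0,0.35, 0.48,-0.36,0,0,0,0.52, 0.71,-0.35,0,0,0,0.7, 0.9,-0.32,0,0,0,0.85, 0.99,-0.29,0,0,0,0.92, 0.99,-0.29,0,0,0,0.92]'
python3 -c "
from h import *
print(tool());d,o=wr();print(o.get('amber'));cv2.imwrite('pics/w14.png',d['pixels'][:,:,::-1])
for y in (53,63,75,90,108):print(goal(-6.6,y,0,27,84))
"
```

```text
clock: 17.2
tcp_pos: [0.5323, 0.0293, 0.2569]
ee_rot: [-1.815, -2.564, 0.0]
contact_force: [-0.3, -0.0, -0.9]
finger_gap: 0.188
clock 17.20 tip case [-7.  17.8] z 83.9 phi -0.2 F [-0.3 -0.  -0.9] gap 16.1
[([-72.7, 106.9], [151.8, 63.9], 6885), ([66.0, 106.8], [511.9, 62.9], 6095), ([-7.7, 50.8], [321.0, 201.9], 2284)]
[-0.09, 0.31, 0.0, 0.0, -0.0, 0.0]
[-0.23, 0.69, 0.0, 0.0, -0.0, 0.0]
[-0.39, 1.14, 0.0, 0.0, -0.0, 0.0]
[-0.59, 1.7, 0.0, 0.0, -0.0, 0.0]
[-0.83, 2.38, 0.0, 0.0, -0.0, 0.0]
```

View pics/w14.png

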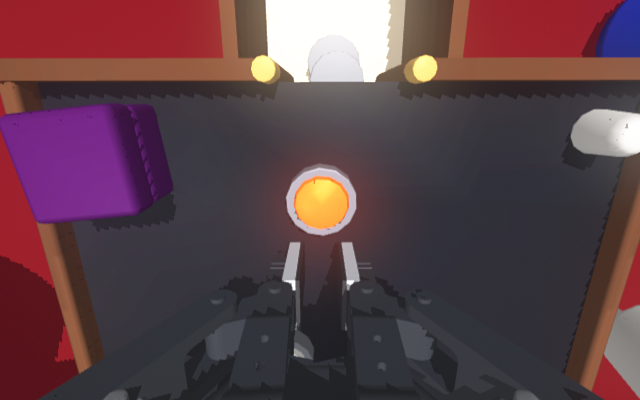

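```bash
python3 -m pendant '[-0.09,0.31,0,0,0,0, -0.19,0.7,0,0,0,0, -0.31,1.17,0,0,0,0, -0.47,1.75,0,0,0,0, -0.7,2.43,0,0,0,0, -0.7,2.43,0,0,0,0, -0.7,2.43,0,0,0,0, -0.7,2.43,0,0,0,0]'
python3 -c "
from h import *
print(tool());d,o=wr();cv2.imwrite('pics/w15.png',d['pixels'][:,:,::-1])
"
```

```text
clock: 18.25
tcp_pos: [0.5152, 0.0901, 0.257]
ee_rot: [1.814, 2.565, 0.0]
contact_force: [0.2, 0.6, 0.9]
finger_gap: 0.189
clock 18.25 tip case [-2.7 80.9] z 84.0 phi -0.2 F [0.2 0.6 0.9] gap 16.2
```

View pics/w15.png

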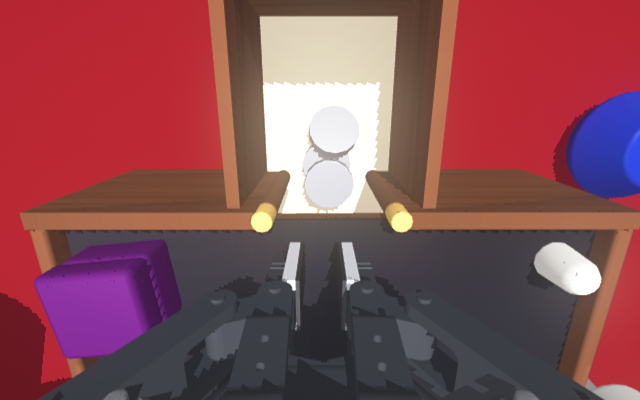

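```bash
python3 -m pendant '[0.1,-0.4,1.5,0,0,0, 0.1,-0.8,3,0,0,0, -2,-1,4.5,0,0,0, -4,-2,5,0,0,0, -5,-4,5,0,0,0, -5,-6,5,0,0,0, -5,-8,5,0,0,0, -5,-8,5,0,0,0, -5,-8,5,0,0,0]'
python3 -c "
from h import *
print(tool())
d=cams.get_image('top');cv2.imwrite('pics/t16.png',cv2.resize(d['pixels'][:,:,::-1][80:340,140:420],None,fx=2.2,fy=2.2))
s=cams.get_image('side');print(blobs(s,(240,150,450,360)))
im=s['pixels'][:,:,::-1][140:360,180:460];cv2.imwrite('pics/s16.png',cv2.resize(im,None,fx=2.7,fy=2.7,interpolation=cv2.INTER_CUBIC))
"
```

```text
clock: 19.42
tcp_pos: [0.3898, -0.1096, 0.3818]
ee_rot: [-1.815, -2.563, -0.0]
contact_force: [-0.8, 0.4, -0.3]
finger_gap: 0.186
clock 19.43 tip case [-187.9  -64.9] z 208.8 phi -0.2 F [-0.8  0.4 -0.3] gap 15.9
{'blue': [([240.4, 307.7], 23)], 'green': [], 'amber': [([319.9, 197.9], 1973), ([409.2, 244.0], 466), ([365.4, 295.8], 1187), ([360.5, 255.8], 28), ([285.7, 285.2], 111), ([421.1, 284.8], 54), ([308.9, 294.4], 31), ([292.6, 296.2], 20), ([355.5, 338.2], 168), ([359.2, 349.4], 546)], 'white': [([272.3, 167.0], 44), ([254.2, 177.0], 23), ([352.8, 190.9], 111), ([241.7, 234.0], 49), ([272.6, 242.1], 138), ([355.5, 296.9], 1151)], 'purple': [([414.1, 225.4], 1049)]}
```

View pics/t16.png

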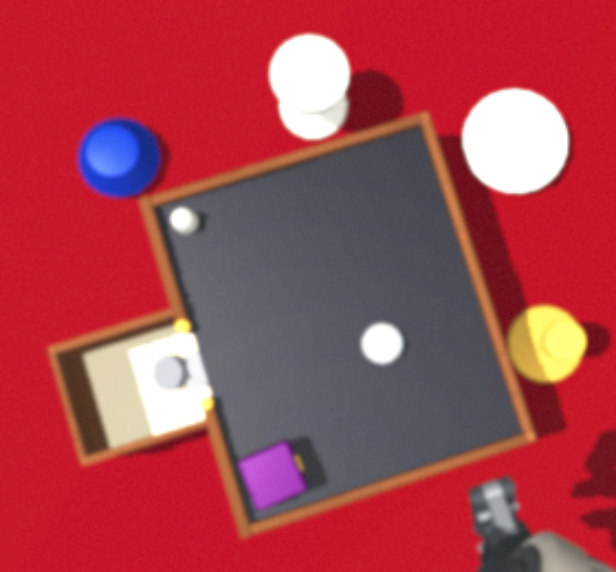

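View pics/s16.png

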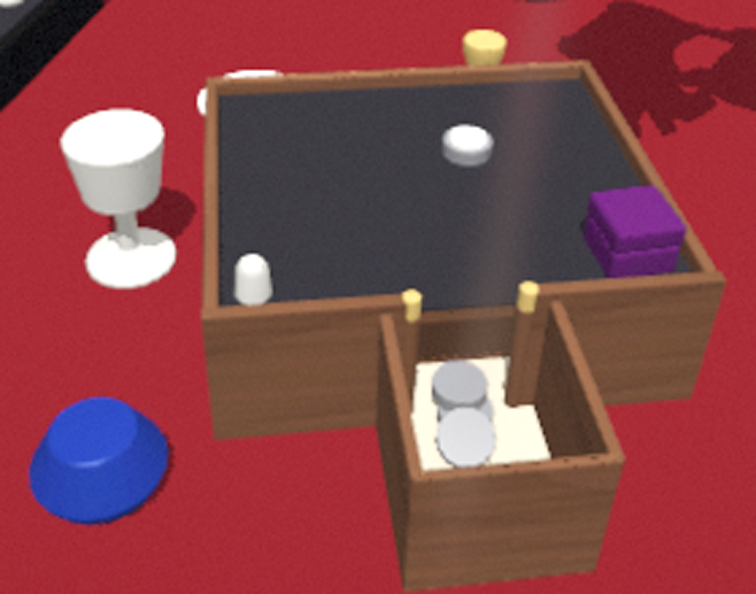

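All three discs lie in the well, at (460,385), (465,412) and (466,437) in the side crop. White, thimble and ring box sit at the same side-view pixels as at the start, and the arm is clear, so I'm handing in.

```bash
python3 -c "
from rig import workorder
print(workorder.close_job())"
```

```text
the job is handed in; nothing more can be done
None
```

I pushed the blue, then the green, then the amber brooch flat across the felt and through the gate, cradled between fingertips set 16 mm apart, and handed the job in at about 19.5 s. `close_job` gives no verdict, so what follows is from my own last pictures.

- **Brooches:** all three lie in the well upside down. Two are resting partly on the one beneath. That one is about 20 mm above the table and the higher ones about 35 mm by my estimate, under the 55 mm limit. I did not measure the last disc's height separately.
- **Bystanders:** the white brooch, thimble and ring box are at the same side-view pixels as at the start, within a fraction of a pixel. The goblet, paperweight, candlestick and bowl look unmoved, but I judged those by eye only.
- **Robot:** it stands clear of everything, with readings of about 1 N or less wherever I checked.
- **Disagreements:** my case-frame fit was off by up to about 3 mm at the corners. For amber it put the offset from the gate centre at 7.7 mm, while the posts in the wrist picture showed 8.8 mm. I moved that push about 3.5 mm toward the centre. My widened amber colour mask also picked up parts of the wood, so I ignored those detections.

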